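# Find the full tin of baking beads by weight and hold it over the pie dish

## Robot

A 6-joint arm with a two-finger parallel gripper is mounted at the origin on the work surface. World frame = base frame: x ahead of the robot, y to its left, z up, the work surface at z = 0. Lengths are in mm, angles in rad, forces in N, time in s.
With the tool pointing down it reaches from about 400 to 925 mm from the base axis. Payload 12.5 kg.
Tool frame: the origin (TCP) lies midway between the tips of the shut fingers; the grasp point (between the pads) lies 19 mm behind it (env.pinch_z is the z of the grasp point in the tool frame, in mm); z points along the fingers, y is the line along which they close (so a half turn about z gives the same grasp; the last joint's range is limited). The gripper opens to 95 mm and grips with 3 to 60 N. Pads are 20 mm wide; open, the fingers measure 119 mm over their backs; the gripper's body (75 mm by 180 mm) begins 59 mm behind the grasp point.
Start: joints at [1.031, 0.491, 1.559, -0, 1.092, -0.106], TCP at [262.687, 567.135, 214.661] pointing down, gripper open.
Joint ranges: [-3.1, 3.1], [-0.84, 2.19], [0.05, 2.79], [-1.13, 4.28], [0.06, 2.93], [-2.69, 2.69]. Speed limits (rad/s): [2.22, 2.22, 2.79, 3.14, 3.14, 3.14].

## Interface

Orientations are given as [roll, pitch, yaw] about the fixed x, y, z axes, in that order (R = Rz(yaw) Ry(pitch) Rx(roll)).
In Python, from cell import env, eyes gives the robot as it stands.
- The arm moves only by the shell command python3 -m inch 'ROWS'. ROWS is JSON, a list of rows, each a list of 3 entries, a list of its own where there are three numbers: the shift along the tool's x, y, z in units of 60 mm (1.0 is 60 mm), then the turn about the tool's z in units of 5 degrees (1.0 is 5 degrees), then the closure, from -1 (fully open) to 1 (shut). In form: [[[tx, ty, tz], turn, claw], ...]. A call has exactly 10 rows; each row shifts and turns the commanded pose from where the row before left it, along the tool's axes as they then stand; what a row does not reach is not made up. A row lasts 1/8 s, in which the tool goes at most 62.5 mm and 10.7 degrees, less where a joint would pass 70% of its speed; a pose out of reach is approached as far as the arm can. A call is refused whole if a number of a shift passes 1 or a number of a turn 1, either way. A call with a gripper value outside its range is refused whole. The fingers move at their own pace and stop on an object; the grip force is fixed at half the most. Time passes only in rows, so rows that do not move let the fingers close, or fill a call up. It gives the time, the measured TCP pose, the force, the opening and the grip force at its end, in the units of the state.
- env.state(): the state, without advancing time (a new reading comes with each control period).
- eyes.read_camera(name): name is "side" or "top" or "wrist"; returns a dict with "pixels" (400x640x3 uint8, red, green, blue), "fx", "fy", "cx", "cy" (pixels), "extrinsics" (4x4, takes a point from world to camera coordinates). Camera axes: x right, y down, z forward; pixel columns grow to the right and rows downward; lengths in mm; the calibration is good to about 2 mm. A picture is of the moment at which its call begins. There is no depth.
- env.job_done(): hands the job in; it is judged then, once.
Trained networks look in a picture, given as the dict that the camera call returned (one of the last four; its "shot" number tells which), for a name from the list of things; names that differ only in an ending like _2 or _b are one class to them, and where a whole thing is asked for, a point or a joint stands for the part that bears it (a point fixed in the world has none). Each returns a list of dicts, best first, with "score" (0 to 1); they miss things now and then, are a little off and sometimes report something else, mostly with a low value. They report only what shows in the picture. A call takes as long as a camera call.
- eyes.boxes_of(name, picture): "centre" ([row, column] in pixels, amid what is visible of it).
- eyes.cut_out(name, picture): "mask" (400x640 bool, what is visible of it) and "centre" ([row, column] in pixels, amid what is visible of it).
- eyes.spot_point(name, picture): "centre" ([row, column] in pixels: a listed point, or the origin of a listed thing).
The state is a dict: "t": time; "joints": joint angles; "qvel": joint speeds; "tau": joint torques, N m; "eef_pos": TCP position; "tcp_rot": TCP orientation; "ft_force": force on the tool from outside, world axes, zero at the start; "moment": the same for the moment, N m; "opening": opening from 0.0 (shut) to 1.0 (fully open); "grip_force": force on a finger pad.
Only numpy, scipy, OpenCV 4.12 (cv2) and the standard library are available. Lean on these libraries where they do the work, as an engineer would, in place of code of your own. Each camera call takes 0.05 s, during which the arm holds its last target. There are 200 camera calls.

## Task

The three closed tins on the counter look exactly alike, but one is full of ceramic baking beads and is clearly the heaviest. Lift the tins one at a time, always upright, to compare their weight by feel, and stand the two lighter ones upright again where they were. Finish still holding the heaviest tin, upright and steady over the middle of the white pie dish with its base at least 10 cm above the counter, without letting go of it and without disturbing the dish or the other things on the counter.

Things in the scene. Friction and masses are not known exactly. Their poses are not given: they have to be found in the camera images.
- tin_a: One of three identical closed upright tins, plain tinplate with a blank paper band and slip lid: 64 mm in diameter (66 over the lid), 115 mm tall. Origin: centre of its underside; z up its axis. They stand on the bare counter (z = 0), 60 mm or more apart, low things (under 40 mm) between them. A firm grip (45 N) does no harm.
- tin_b: Second of the three tins, same size and origin as tin_a. The tins differ only in weight, each 0.1 to 0.75 kg; the heaviest outweighs each of the others by at least 0.2 kg, and any of them may be the heaviest.
- tin_c: Third of the three tins, same size and origin as tin_a.
- pie_dish: Round shallow white ceramic pie dish lined with a pale pastry base, 220 mm across the rim, 36 mm tall, to one side of the tins (left or right). Origin: centre of its underside. Loose, 0.75 kg.
- mixing_bowl: Round stainless-steel mixing bowl, 200 mm across the rim, 77 mm tall, on the other side of the tins from the pie dish. Origin: centre of its underside. Loose bystander: leave it alone.
- rolling_pin: Wooden rolling pin, roller 250 mm long and 52 mm thick, 450 mm with its handles, lying across at the far side of the counter beyond the tins. Origin: on the counter below its middle; its length is its y axis. Loose bystander: leave it alone.
- cutter: Small steel ring-shaped biscuit cutter, 51 mm across, 34 mm tall, between the two farther tins. Origin: centre of its underside. Loose bystander: leave it alone.
- pastry_brush: Pastry brush with wooden handle, 190 mm long, under 30 mm tall, lying across between the nearest tin and the two farther ones. Origin: on the counter below its middle; its length is its x axis. Loose bystander: leave it alone.
- scraper: Steel dough scraper with a wooden grip, 150 mm by 100 mm, under 20 mm tall, lying flat at the far left. Origin: on the counter below its middle. Loose bystander: leave it alone.
- timer: Round kitchen timer, white base and steel dial, 66 mm across, 42 mm tall, at the far right. Origin: centre of its underside. Loose bystander: leave it alone.

How it is judged (in metres and radians):
On the way:
1. at least one of the two lighter tins has been gripped and lifted clear (more than 8 mm) to compare, while the heaviest (the one that presses on the counter with over 4.2 N) stands (((height (world z) of tin_a above 0.008 m and contact force between the fingers and tin_a above 1 N and ((height (world z) of tin_b below 0.003 m and contact force between tin_b and anything else above 4.2 N and contact force between the fingers and tin_b below 0.1 N) or (height (world z) of tin_c below 0.003 m and contact force between tin_c and anything else above 4.2 N and contact force between the fingers and tin_c below 0.1 N))) or (height (world z) of tin_b above 0.008 m and contact force between the fingers and tin_b above 1 N and ((height (world z) of tin_a below 0.003 m and contact force between tin_a and anything else above 4.2 N and contact force between the fingers and tin_a below 0.1 N) or (height (world z) of tin_c below 0.003 m and contact force between tin_c and anything else above 4.2 N and contact force between the fingers and tin_c below 0.1 N))) or (height (world z) of tin_c above 0.008 m and contact force between the fingers and tin_c above 1 N and ((height (world z) of tin_a below 0.003 m and contact force between tin_a and anything else above 4.2 N and contact force between the fingers and tin_a below 0.1 N) or (height (world z) of tin_b below 0.003 m and contact force between tin_b and anything else above 4.2 N and contact force between the fingers and tin_b below 0.1 N))))), for 0.2 s.
At the end, for the whole second after the job is handed in: The heaviest tin is held by the fingers alone, still, upright within 14 degrees, axis within 60 mm of the pie dish's centre, base at least 95 mm above the counter. The two lighter ones (under 4.2 N each) stand upright, at rest, untouched, within 40 mm of where they started (((height (world z) of tin_a above 0.095 m and horizontal distance between tin_a and pie_dish below 0.06 m and angle between tin_a's own z axis and vertical below 0.25 rad and contact force between the fingers and tin_a above 2 N and linear speed of tin_a below 0.03 m/s and contact force between each of tin_a, the arm, the fingers and tin_b below 0.1 N and contact force between each of tin_a, the arm, the fingers and tin_c below 0.1 N and contact force between tin_a and pie_dish below 0.1 N and contact force between tin_a and mixing_bowl below 0.1 N and height (world z) of each of tin_b, tin_c below 0.005 m and angle between each of tin_b, tin_c's own z axis and vertical below 0.08 rad and distance of each of tin_b, tin_c from where it was at the start of the episode below 0.04 m and linear speed of each of tin_b, tin_c below 0.02 m/s and contact force between each of tin_b, tin_c and anything else below 4.2 N) or (height (world z) of tin_b above 0.095 m and horizontal distance between tin_b and pie_dish below 0.06 m and angle between tin_b's own z axis and vertical below 0.25 rad and contact force between the fingers and tin_b above 2 N and linear speed of tin_b below 0.03 m/s and contact force between each of tin_b, the arm, the fingers and tin_a below 0.1 N and contact force between each of tin_b, the arm, the fingers and tin_c below 0.1 N and contact force between tin_b and pie_dish below 0.1 N and contact force between tin_b and mixing_bowl below 0.1 N and height (world z) of each of tin_a, tin_c below 0.005 m and angle between each of tin_a, tin_c's own z axis and vertical below 0.08 rad and distance of each of tin_a, tin_c from where it was at the start of the episode below 0.04 m and linear speed of each of tin_a, tin_c below 0.02 m/s and contact force between each of tin_a, tin_c and anything else below 4.2 N) or (height (world z) of tin_c above 0.095 m and horizontal distance between tin_c and pie_dish below 0.06 m and angle between tin_c's own z axis and vertical below 0.25 rad and contact force between the fingers and tin_c above 2 N and linear speed of tin_c below 0.03 m/s and contact force between each of tin_c, the arm, the fingers and tin_a below 0.1 N and contact force between each of tin_c, the arm, the fingers and tin_b below 0.1 N and contact force between tin_c and pie_dish below 0.1 N and contact force between tin_c and mixing_bowl below 0.1 N and height (world z) of each of tin_a, tin_b below 0.005 m and angle between each of tin_a, tin_b's own z axis and vertical below 0.08 rad and distance of each of tin_a, tin_b from where it was at the start of the episode below 0.04 m and linear speed of each of tin_a, tin_b below 0.02 m/s and contact force between each of tin_a, tin_b and anything else below 4.2 N)) and angle between pie_dish's own z axis and vertical below 0.1 rad); the arm keeps its last pose, push and grip.
It fails at once if a tin is tipped by more than 35 degrees (angle between any of tin_a, tin_b, tin_c's own z axis and vertical above 0.61 rad).
It fails at once if the pie dish is pushed more than 30 mm (distance of pie_dish from where it was at the start of the episode above 0.03 m).
It fails at once if another thing on the counter is pushed more than 30 mm (distance of any of mixing_bowl, rolling_pin, cutter, pastry_brush, scraper, timer from where it was at the start of the episode above 0.03 m).
It also fails if it takes over 70 s, if anything falls off the work surface, if the arm or the gripper's body presses on something with over 40 N, if the wrist force passes 120 N, or if a joint passes its speed limit or range.

## Working session

There is one attempt and no reset: what is moved stays moved. The work goes in short steps, Python scripts to look and compute and a shell command to move; the robot and the scene stay as the last step left them, time stands still between calls to the robot, and variables do not carry over. Pictures are saved under pics/ and viewed, at most 10 in all, crops included, and the job is handed in when it is done.

```bash
mkdir -p pics; cat > h.py <<'E'
import numpy as np, cv2
from cell import env, eyes
def ray(p,rc,z):
    E=np.array(p["extrinsics"]);R,t=E[:3,:3],E[:3,3];o=-R.T@t
    d=R.T@np.array([(rc[1]-p["cx"])/p["fx"],(rc[0]-p["cy"])/p["fy"],1]);return o+d*(z-o[2])/d[2]
def save(p,n): cv2.imwrite(f"pics/{n}.png",p["pixels"][:,:,::-1])
E
python3 - <<'E'
from h import *
np.set_printoptions(precision=1,suppress=True)
s=env.state();print({k:np.round(v,3) for k,v in s.items()},env.pinch_z)
for c in("top","side"):
    p=eyes.read_camera(c);save(p,c+"0")
    E=np.array(p["extrinsics"]);print(c,-E[:3,:3].T@E[:3,3])
    for n in("tin_a","pie_dish","mixing_bowl","cutter","pastry_brush","rolling_pin","timer","scraper"):
        for r in eyes.spot_point(n,p):
            if r["score"]>.3: print(n,round(r["score"],2),np.array(r["centre"]),ray(p,r["centre"],0))
E
```

```text
{'t': np.float64(0.0), 'joints': array([ 1. ,  0.5,  1.6,  0. ,  1.1, -0.1]), 'qvel': array([-0.,  0.,  0., -0., -0., -0.]), 'tau': array([  0. , -61.3, -25.8,   0.1,   0. ,  -0. ]), 'eef_pos': array([262.6, 566.9, 214.1]), 'tcp_rot': array([-3.1, -0. ,  2.7]), 'ft_force': array([-0.3,  0.6,  0.3]), 'moment': array([0.1, 0. , 0. ]), 'grip_force': np.float64(0.0), 'opening': np.float64(0.998)} -18.8
top [524.1  -3.4 991.5]
tin_a 0.73 [267.1 346.7] [457.1 -58.5   0. ]
tin_a 0.66 [183.1 371.8] [ 661.3 -119.4    0. ]
tin_a 0.63 [191.6 288.8] [638.7  83.7   0. ]
pie_dish 0.73 [266.5 203.4] [455.6 286.5   0. ]
mixing_bowl 0.8 [248.1 446.4] [ 504.6 -298.9    0. ]
cutter 0.75 [186.7 325.3] [651.5  -5.5   0. ]
pastry_brush 0.7 [229.2 333.5] [547.9 -26.2   0. ]
rolling_pin 0.95 [133. 355.] [786.2 -78.    0. ]
timer 0.63 [168.1 457.3] [ 700.2 -329.3    0. ]
scraper 0.96 [164.7 201.3] [703.7 300.3   0. ]
side [ 151.3 -731.5  918. ]
tin_a 0.83 [193.3 310.6] [637.8  80.1   0. ]
tin_a 0.67 [258.1 276.8] [456.  -59.2   0. ]
tin_a 0.61 [238.4 365.4] [ 664.  -125.6    0. ]
mixing_bowl 0.65 [325.3 356. ] [ 505.1 -305.4   -0. ]
cutter 0.74 [207.9 334.1] [659.1   1.2   0. ]
pastry_brush 0.64 [233.5 303.6] [548.2 -29.3   0. ]
pastry_brush 0.64 [258.1 276.8] [456.  -59.2   0. ]
rolling_pin 0.7 [206.7 392. ] [784.6 -77.8   0. ]
timer 0.95 [291.6 437.2] [ 702.7 -336.1    0. ]
scraper 0.73 [139.4 289.9] [709.7 307.8   0. ]
```

View pics/top0.png

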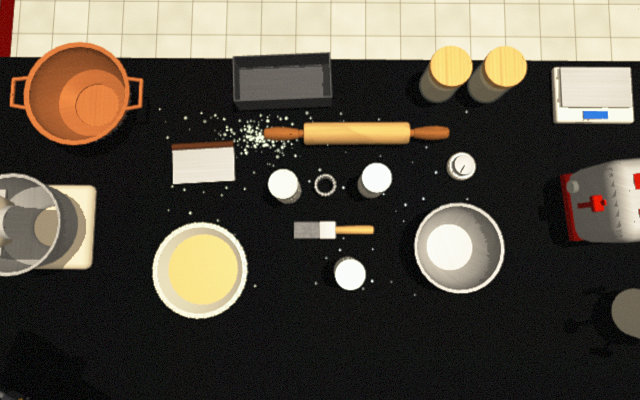

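```bash
python3 - <<'E'
from h import *
np.set_printoptions(precision=1,suppress=True)
print(env.state()["tcp_rot"])
from scipy.spatial.transform import Rotation as R
print(R.from_euler("xyz",env.state()["tcp_rot"]).as_matrix())
p=eyes.read_camera("top")
# lid discs: mask centre in top view; lid-top circle
for r in eyes.cut_out("tin_a",p):
    m=r["mask"];ys,xs=np.nonzero(m);print(r["score"],ys.min(),ys.max(),xs.min(),xs.max(),np.array(r["centre"]))
for r in eyes.cut_out("pie_dish",p)[:1]:
    ys,xs=np.nonzero(r["mask"]);print("dish",ray(p,[(ys.min()+ys.max())/2,(xs.min()+xs.max())/2],36),ys.min(),ys.max(),xs.min(),xs.max())
E
```

```text
[3.1 0.  2.7]
[[-0.9  0.4  0. ]
 [ 0.4  0.9  0. ]
 [-0.   0.  -1. ]]
0.87 170 203 268 300 [185.4 285.3]
0.86 257 289 333 366 [273.2 348.7]
0.71 163 197 358 390 [179.9 373.5]
dish [448.8 285.8  36. ] 223 318 152 246
```

The top view shows the tin lids at about (184,284), (178,377) and (275,350), the dish at (270,199) and the bowl at right. These agree with the network detections.

```bash
cat >> h.py <<'E'
from scipy.spatial.transform import Rotation as Rn
def where(xy,z):
    s=env.state();M=Rn.from_euler("xyz",s["tcp_rot"]).as_matrix()
    return np.round(M.T@(np.array([*xy,z])-s["eef_pos"])/60,2)
def rep():
    s=env.state();print("t",round(float(s["t"]),2),np.round(s["eef_pos"],1),"yaw",np.round(s["tcp_rot"],4),"F",np.round(s["ft_force"],2),"op",s["opening"],"g",s["grip_force"])
E
python3 - <<'E'
from h import *
np.set_printoptions(precision=1,suppress=True)
rep()
for c in("top","side"):
    p=eyes.read_camera(c);g=p["pixels"]
    for r in eyes.cut_out("tin_a",p):
        # fit silhouette: optimise position so the projected cylinder's hull matches mask
        from scipy.optimize import minimize
        E=np.array(p["extrinsics"]);K=np.array([[p["fx"],0,p["cx"]],[0,p["fy"],p["cy"]],[0,0,1]])
        a=np.linspace(0,2*np.pi,60)
        def cost(v):
            P=np.vstack([np.c_[v[0]+q*np.cos(a),v[1]+q*np.sin(a),0*a+z] for q,z in((32,0),(33,105),(33,115))])
            uv=cv2.projectPoints(P,cv2.Rodrigues(E[:3,:3])[0],E[:3,3],K,None)[0]
            im=np.zeros((1600,2560),np.uint8);cv2.fillPoly(im,[cv2.convexHull((uv*4+1.5).astype(np.int32))],255)
            return np.abs(cv2.resize(im,(640,400),interpolation=cv2.INTER_AREA)/255.-r["mask"]).sum()
        g0=ray(p,r["centre"],70)[:2]
        o=minimize(cost,g0,method="Nelder-Mead",options=dict(initial_simplex=[g0,g0+[15,0],g0+[0,15]]))
        print(c,r["score"],o.x,o.fun,r["mask"].sum())
E
```

```text
t 1.05 [262.7 567.1 214.7] yaw [ 3.1 -0.   2.7] F [-0.4  0.8  0.6] op 1.0011024380762725 g 0.0
top 0.82 [450.  -58.2] 35.0 813
top 0.65 [641.5  87.2] 42.41960784313726 838
top 0.59 [ 657.  -115.8] 39.72941176470588 885
side 0.88 [449.7 -59.2] 117.27843137254902 1376
side 0.86 [640.5  84.7] 35.92156862745098 1178
side 0.69 [ 656.6 -116.3] 102.89803921568628 1303
```

```bash
python3 -m inch '[[[0,0,0],-1,-1],[[0,0,0],-1,-1],[[0,0,0],-1,-1],[[0,0,0],-1,-1],[[0,0,0],-1,-1],[[0,0,0],0,-1],[[0,0,0],0,-1],[[0,0,0],0,-1],[[0,0,0],0,-1],[[0,0,0],0,-1]]'; python3 -c "
from h import *
rep();print(where([638,82],160))"
```

```text
t: 2.5
eef_pos: [262.7, 567.1, 214.7]
tcp_rot: [3.142, 0.0, -3.139]
ft_force: [-0.1, -0.7, -0.0]
opening: 1.004
grip_force: 0.0
t 2.5 [262.7 567.1 214.7] yaw [ 3.1415  0.     -3.1394] F [-0.12 -0.68 -0.03] op 1.0035786320490554 g 0.0
[-6.24 -8.1   0.91]
```

```bash
python3 -m inch '[[[-0.2,-0.25,0],0,-1],[[-0.35,-0.45,0],0,-1],[[-0.45,-0.55,0],0,-1],[[-0.45,-0.55,0],0,-1],[[-0.45,-0.55,0],0,-1],[[-0.45,-0.55,0],0,-1],[[-0.45,-0.55,0],0,-1],[[-0.45,-0.55,0],0,-1],[[-0.45,-0.55,0],0,-1],[[-0.45,-0.55,0],0,-1]]'; python3 -m inch '[[[-0.45,-0.55,0],0,-1],[[-0.45,-0.55,0],0,-1],[[-0.45,-0.55,0],0,-1],[[-0.35,-0.55,0],0,-1],[[-0.25,-0.45,0],0,-1],[[-0.2,-0.22,0],0,-1],[[0,0,0],0,-1],[[0,0,0],0,-1],[[0,0,0],0,-1],[[0,0,0],0,-1]]'; python3 - <<'E'
from h import *
rep();print(where([641,86],62))
p=eyes.read_camera("wrist");save(p,"w1")
E=np.array(p["extrinsics"]);P=np.array([641,86,115,1.]);c=(E@P)[:3];print(p["cy"]+p["fy"]*c[1]/c[2],p["cx"]+p["fx"]*c[0]/c[2])
for r in eyes.cut_out("tin_a",p): print(r["score"],r["centre"],r["mask"].sum())
E
```

```text
t: 3.75
eef_pos: [513.3, 259.4, 214.8]
tcp_rot: [-3.142, 0.0, -3.14]
ft_force: [0.2, 0.5, 0.0]
opening: 0.995
grip_force: 0.0
t: 5.0
eef_pos: [641.6, 90.6, 214.8]
tcp_rot: [3.141, 0.0, -3.138]
ft_force: [-0.4, -0.4, 0.8]
opening: 1.002
grip_force: 0.0
t 5.0 [641.6  90.6 214.8] yaw [ 3.1415e+00  2.0000e-04 -3.1381e+00] F [-0.36 -0.41  0.79] op 1.0020270824787605 g 0.0
[ 0.01 -0.08  2.55]
201.93596416521416 312.57431247244233
0.89 [10.4, 174.2] 2308
0.83 [207.2, 116.6] 7104
0.73 [200.6, 317.1] 4810
```

View pics/w1.png

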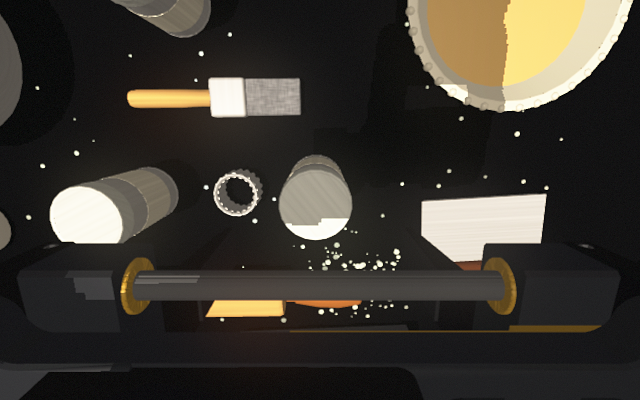

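The lid shows at about (205,316) in the wrist view, matching the predicted (202,313), so I'll descend and grip.

```bash
python3 -m inch '[[[0,-0.08,0.2],0,-1],[[0,0,0.4],0,-1],[[0,0,0.4],0,-1],[[0,0,0.4],0,-1],[[0,0,0.4],0,-1],[[0,0,0.4],0,-1],[[0,0,0.2],0,-1],[[0,0,0.15],0,-1],[[0,0,0],0,-1],[[0,0,0],0,-1]]'; python3 -m inch '[[[0,0,0],0,0],[[0,0,0],0,1],[[0,0,0],0,1],[[0,0,0],0,1],[[0,0,0],0,1],[[0,0,0],0,1],[[0,0,0],0,1],[[0,0,0],0,1],[[0,0,0],0,1],[[0,0,0],0,1]]'; python3 -m inch '[[[0,0,-0.05],0,1],[[0,0,-0.1],0,1],[[0,0,-0.15],0,1],[[0,0,-0.15],0,1],[[0,0,-0.05],0,1],[[0,0,0],0,1],[[0,0,0],0,1],[[0,0,0],0,1],[[0,0,0],0,1],[[0,0,0],0,1]]'; python3 - <<'E'
from h import *
rep()
p=eyes.read_camera("side");save(p,"s1")
for _ in range(3): eyes.read_camera("top");rep()
E
```

```text
t: 6.35
eef_pos: [642.2, 85.1, 62.3]
tcp_rot: [3.141, 0.001, -3.139]
ft_force: [-0.5, -0.2, -0.7]
opening: 1.0
grip_force: 0.0
t: 7.6
eef_pos: [642.1, 85.4, 61.9]
tcp_rot: [3.141, 0.001, -3.139]
ft_force: [-0.1, 6.4, 5.1]
opening: 0.667
grip_force: 30.0
t: 8.85
eef_pos: [641.9, 85.1, 91.5]
tcp_rot: [3.142, -0.0, -3.139]
ft_force: [0.4, 0.5, -6.5]
opening: 0.669
grip_force: 30.0
t 8.85 [641.9  85.1  91.5] yaw [ 3.1415e+00 -1.0000e-04 -3.1390e+00] F [ 0.37  0.5  -6.49] op 0.6693356409743738 g 29.983031451702118
t 8.95 [641.9  85.1  91.6] yaw [ 3.1415  0.     -3.139 ] F [-0.71 -0.99 -6.76] op 0.6681119477148364 g 29.982953667640686
t 9.0 [641.9  85.1  91.6] yaw [ 3.1415e+00  1.0000e-04 -3.1391e+00] F [-0.09  0.52 -7.76] op 0.6708991605860893 g 29.982910752296448
t 9.05 [641.9  85.1  91.6] yaw [ 3.1415 -0.     -3.1391] F [ 0.08  0.76 -6.82] op 0.6679116553754451 g 29.983055591583252
```

It reads about 7 N, probably the heaviest. I'll set it down and compare with another tin.

```bash
python3 -m inch '[[[0,0,0.1],0,1],[[0,0,0.15],0,1],[[0,0,0.15],0,1],[[0,0,0.08],0,1],[[0,0,0.01],0,1],[[0,0,0],0,1],[[0,0,0],0,1],[[0,0,0],0,-1],[[0,0,0],0,-1],[[0,0,0],0,-1]]'; python3 -m inch '[[[0,0,0],0,-1],[[0,0,0],0,-1],[[0,0,0],0,-1],[[0,0,-0.2],0,-1],[[0,0,-0.4],0,-1],[[0,0,-0.4],0,-1],[[0,0,-0.4],0,-1],[[0,0,-0.4],0,-1],[[0,0,-0.2],0,-1],[[0,0,0],0,-1]]'; python3 - <<'E'
from h import *
rep();print(where([657,-116],182))
E
```

```text
t: 10.3
eef_pos: [642.2, 85.1, 62.7]
tcp_rot: [3.142, 0.001, -3.139]
ft_force: [0.2, 0.2, 0.7]
opening: 0.926
grip_force: 0.0
t: 11.55
eef_pos: [642.1, 85.1, 183.1]
tcp_rot: [3.141, 0.002, -3.139]
ft_force: [0.2, 0.6, -0.6]
opening: 1.003
grip_force: 0.0
t 11.55 [642.1  85.1 183.1] yaw [ 3.1415e+00  1.5000e-03 -3.1391e+00] F [ 0.24  0.64 -0.61] op 1.003331672671412 g 0.0
[-0.24 -3.35  0.02]
```

```bash
python3 -m inch '[[[-0.04,-0.25,0],0,-1],[[-0.05,-0.5,0],0,-1],[[-0.05,-0.5,0],0,-1],[[-0.05,-0.5,0],0,-1],[[-0.05,-0.5,0],0,-1],[[0,-0.5,0],0,-1],[[0,-0.4,0],0,-1],[[0,-0.2,0],0,-1],[[0,0,0],0,-1],[[0,0,0],0,-1]]'; python3 - <<'E'
from h import *
rep();print(where([657,-116],62))
for c in("wrist","top"):
    p=eyes.read_camera(c)
    E=np.array(p["extrinsics"])
    for P in([657,-116,115,1.],[641,86,115,1]):
        q=(E@np.array(P))[:3];print(p["cy"]+p["fy"]*q[1]/q[2],p["cx"]+p["fx"]*q[0]/q[2])
    for r in eyes.cut_out("tin_a",p): print(c,r["score"],r["centre"],r["mask"].sum())
    if c=="wrist": save(p,"w2")
E
```

```text
t: 12.8
eef_pos: [656.8, -115.1, 182.2]
tcp_rot: [3.141, -0.0, -3.138]
ft_force: [-0.8, 0.9, -0.0]
opening: 1.0
grip_force: 0.0
t 12.8 [ 656.8 -115.1  182.2] yaw [ 3.1413e+00 -1.0000e-04 -3.1384e+00] F [-0.77  0.93 -0.  ] op 1.0002823604913775 g 0.0
[-0.   -0.02  2.  ]
213.4217284481029 316.64297451966536
194.25391479574628 580.9925118361516
wrist 0.75 [186.7, 551.6] 10365
wrist 0.67 [5.3, 376.4] 525
wrist 0.66 [209.8, 318.7] 6133
177.84447270992757 376.44367239931165
184.42202442591434 283.17235983566945
top 0.97 [186.3, 282.2] 796
```

View pics/w2.png

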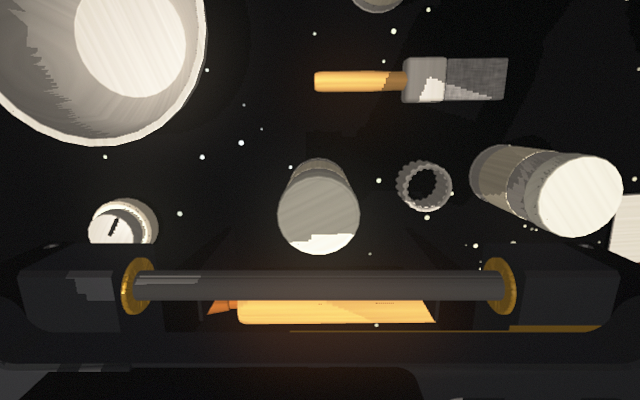

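The right tin's lid at (215,318) is centred as predicted, and the left tin still stands upright at (195,580). I'll descend, grip and lift.

```bash
python3 -m inch '[[[0,0,0.2],0,-1],[[0,0,0.4],0,-1],[[0,0,0.4],0,-1],[[0,0,0.4],0,-1],[[0,0,0.3],0,-1],[[0,0,0.2],0,-1],[[0,0,0.1],0,-1],[[0,0,0],0,-1],[[0,0,0],0,-1],[[0,0,0],0,0]]'; python3 -m inch '[[[0,0,0],0,1],[[0,0,0],0,1],[[0,0,0],0,1],[[0,0,0],0,1],[[0,0,0],0,1],[[0,0,0],0,1],[[0,0,0],0,1],[[0,0,0],0,1],[[0,0,0],0,1],[[0,0,0],0,1]]'; python3 -m inch '[[[0,0,-0.05],0,1],[[0,0,-0.1],0,1],[[0,0,-0.15],0,1],[[0,0,-0.15],0,1],[[0,0,-0.05],0,1],[[0,0,0],0,1],[[0,0,0],0,1],[[0,0,0],0,1],[[0,0,0],0,1],[[0,0,0],0,1]]'; python3 - <<'E'
from h import *
rep()
for _ in range(3): eyes.read_camera("top");rep()
E
```

```text
t: 14.25
eef_pos: [657.1, -115.9, 62.9]
tcp_rot: [-3.141, 0.001, -3.139]
ft_force: [0.2, -0.8, -0.2]
opening: 0.942
grip_force: 0.0
t: 15.5
eef_pos: [656.9, -115.8, 62.3]
tcp_rot: [3.142, 0.0, -3.139]
ft_force: [-0.7, 1.5, 3.0]
opening: 0.673
grip_force: 30.0
t: 16.75
eef_pos: [656.8, -115.8, 92.1]
tcp_rot: [3.141, -0.0, -3.139]
ft_force: [0.1, -0.4, -2.9]
opening: 0.668
grip_force: 30.0
t 16.75 [ 656.8 -115.8   92.1] yaw [ 3.1415e+00 -1.0000e-04 -3.1391e+00] F [ 0.06 -0.35 -2.86] op 0.6680177794571723 g 29.993413388729095
t 16.8 [ 656.8 -115.8   92.1] yaw [ 3.1415e+00 -1.0000e-04 -3.1390e+00] F [ 0.65 -0.06 -2.73] op 0.6697356565546718 g 29.993450939655304
t 16.85 [ 656.8 -115.9   92.2] yaw [ 3.1415  0.     -3.1391] F [-0.92 -0.3  -3.92] op 0.6711085375203344 g 29.99331682920456
t 16.9 [ 656.8 -115.9   92.2] yaw [ 3.1415  0.     -3.1391] F [ 0.16  0.94 -2.63] op 0.670147585385163 g 29.99348759651184
```

About 3.0 N against 7.0 N. The mass limit is 0.75 kg and the gap at least 0.2 kg, so the third tin can't be heavier and the left tin is the heaviest. I'll put this one back.

```bash
python3 -m inch '[[[0,0,0.1],0,1],[[0,0,0.15],0,1],[[0,0,0.15],0,1],[[0,0,0.08],0,1],[[0,0,0.01],0,1],[[0,0,0],0,1],[[0,0,0],0,1],[[0,0,0],0,-1],[[0,0,0],0,-1],[[0,0,0],0,-1]]'; python3 -m inch '[[[0,0,0],0,-1],[[0,0,0],0,-1],[[0,0,0],0,-1],[[0,0,-0.2],0,-1],[[0,0,-0.4],0,-1],[[0,0,-0.4],0,-1],[[0,0,-0.4],0,-1],[[0,0,-0.4],0,-1],[[0,0,-0.2],0,-1],[[0,0,0],0,-1]]'; python3 -m inch '[[[0.04,0.25,0],0,-1],[[0.05,0.5,0],0,-1],[[0.05,0.5,0],0,-1],[[0.05,0.5,0],0,-1],[[0.05,0.5,0],0,-1],[[0,0.5,0],0,-1],[[0,0.4,0],0,-1],[[0,0.2,0],0,-1],[[0,0,0],0,-1],[[0,0,0],0,-1]]'; python3 - <<'E'
from h import *
rep();print(where([642,85],62))
p=eyes.read_camera("wrist");save(p,"w3")
p=eyes.read_camera("side");save(p,"s3")
E
```

```text
t: 18.15
eef_pos: [657.0, -115.9, 63.1]
tcp_rot: [-3.142, 0.0, -3.139]
ft_force: [-0.3, -0.7, 0.0]
opening: 0.93
grip_force: 0.0
t: 19.4
eef_pos: [657.0, -115.9, 183.7]
tcp_rot: [-3.141, 0.002, -3.139]
ft_force: [-0.5, 0.5, -0.9]
opening: 1.0
grip_force: 0.0
t: 20.65
eef_pos: [642.0, 84.4, 182.7]
tcp_rot: [-3.142, -0.0, -3.14]
ft_force: [-1.3, -0.7, 1.2]
opening: 0.998
grip_force: 0.0
t 20.65 [642.   84.4 182.7] yaw [-3.1415e+00 -1.0000e-04 -3.1396e+00] F [-1.26 -0.68  1.17] op 0.9977054268559745 g 0.0
[-0.    0.01  2.01]
```

View pics/w3.png

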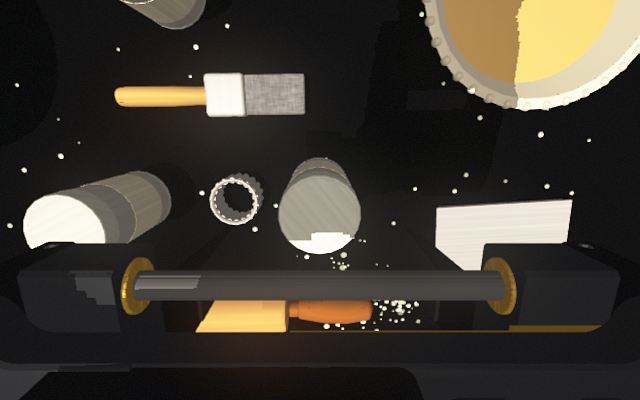

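The left tin's lid is centred at (215,320) and the right tin stands at left. I'll grip the heavy one and lift it.

```bash
python3 -m inch '[[[0,0,0.2],0,-1],[[0,0,0.4],0,-1],[[0,0,0.4],0,-1],[[0,0,0.4],0,-1],[[0,0,0.3],0,-1],[[0,0,0.2],0,-1],[[0,0,0.1],0,-1],[[0,0,0],0,-1],[[0,0,0],0,-1],[[0,0,0],0,0]]'; python3 -m inch '[[[0,0,0],0,1],[[0,0,0],0,1],[[0,0,0],0,1],[[0,0,0],0,1],[[0,0,0],0,1],[[0,0,0],0,1],[[0,0,0],0,1],[[0,0,0],0,1],[[0,0,0],0,1],[[0,0,0],0,1]]'; python3 -m inch '[[[0,0,-0.1],0,1],[[0,0,-0.2],0,1],[[0,0,-0.3],0,1],[[0,0,-0.3],0,1],[[0,0,-0.3],0,1],[[0,0,-0.3],0,1],[[0,0,-0.3],0,1],[[0,0,-0.2],0,1],[[0,0,-0.1],0,1],[[0,0,0],0,1]]'; python3 -m inch '[[[0.1,0.1,0],0,1],[[0.15,0.17,0],0,1],[[0.2,0.21,0],0,1],[[0.2,0.21,0],0,1],[[0.2,0.21,0],0,1],[[0.2,0.21,0],0,1],[[0.2,0.21,0],0,1],[[0.2,0.21,0],0,1],[[0.2,0.21,0],0,1],[[0.2,0.21,0],0,1]]'; python3 -m inch '[[[0.2,0.21,0],0,1],[[0.2,0.21,0],0,1],[[0.2,0.21,0],0,1],[[0.2,0.21,0],0,1],[[0.2,0.21,0],0,1],[[0.15,0.17,0],0,1],[[0.12,0.15,0],0,1],[[0.06,0.08,0],0,1],[[0,0.03,0],0,1],[[0,0,0],0,1]]'; python3 - <<'E'
from h import *
rep();print(where([452,286],183))
p=eyes.read_camera("side");save(p,"s4")
p=eyes.read_camera("top");save(p,"t4")
E
```

```text
t: 22.0
eef_pos: [642.1, 85.2, 63.4]
tcp_rot: [3.141, 0.001, -3.139]
ft_force: [0.7, 0.4, -0.2]
opening: 0.939
grip_force: 0.0
t: 23.25
eef_pos: [641.9, 85.1, 62.9]
tcp_rot: [3.142, 0.0, -3.139]
ft_force: [-0.8, -1.2, 2.7]
opening: 0.67
grip_force: 30.0
t: 24.5
eef_pos: [641.9, 85.1, 188.9]
tcp_rot: [3.142, 0.0, -3.139]
ft_force: [-0.4, -0.3, -7.5]
opening: 0.668
grip_force: 30.0
t: 25.75
eef_pos: [529.8, 202.6, 188.9]
tcp_rot: [3.142, 0.0, -3.139]
ft_force: [0.5, -0.2, -7.0]
opening: 0.671
grip_force: 30.0
t: 27.0
eef_pos: [450.9, 290.3, 188.8]
tcp_rot: [3.142, 0.0, -3.139]
ft_force: [0.3, 0.3, -6.7]
opening: 0.668
grip_force: 30.0
t 27.0 [450.9 290.3 188.8] yaw [ 3.1415e+00  2.0000e-04 -3.1392e+00] F [ 0.29  0.28 -6.7 ] op 0.6682031822517356 g 29.999053180217743
[-0.02 -0.07  0.1 ]
```

View pics/s4.png

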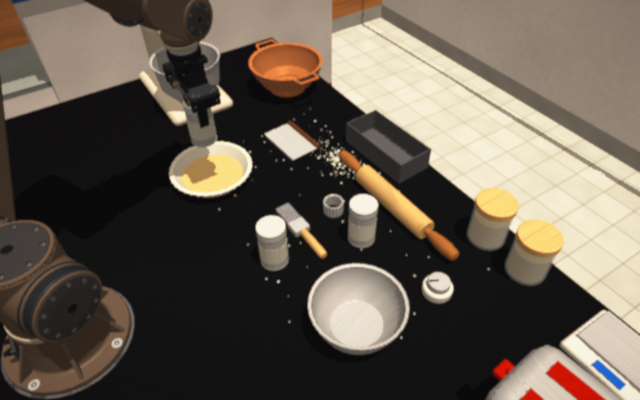

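View pics/t4.png

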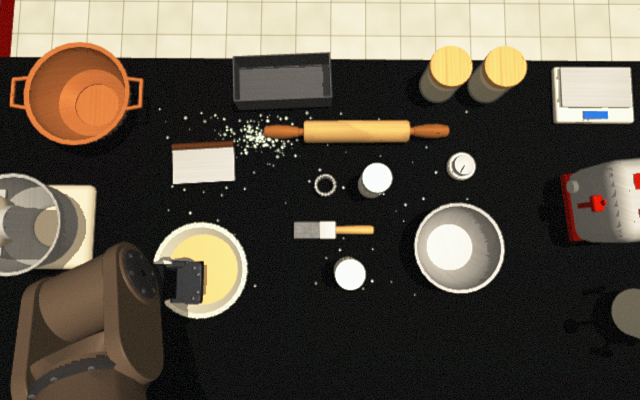

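The tin hangs upright over the dish (side view, around (203,130)). The two lighter tins stand in place (side view, (272,243) and (362,220)) and nothing else has moved. I'll let it settle and hand in.

```bash
python3 -m inch '[[[0,-0.03,0],0,1],[[0,-0.03,0],0,1],[[0,0,0],0,1],[[0,0,0],0,1],[[0,0,0],0,1],[[0,0,0],0,1],[[0,0,0],0,1],[[0,0,0],0,1],[[0,0,0],0,1],[[0,0,0],0,1]]'; python3 -c "
from h import *
rep();print(env.job_done())"
```

```text
t: 28.35
eef_pos: [450.6, 286.8, 188.8]
tcp_rot: [3.141, 0.0, -3.139]
ft_force: [0.6, -0.9, -7.1]
opening: 0.67
grip_force: 30.0
t 28.35 [450.6 286.8 188.8] yaw [ 3.1415  0.     -3.1391] F [ 0.63 -0.9  -7.05] op 0.6695512092660824 g 29.999093413352966
the job is handed in; nothing more can be done
None
```

I handed the job in holding the far-left tin, about 7 N, upright over the middle of the pie dish with its base about 125 mm up; the far-right tin (about 3 N) is back in its place, and I never lifted the nearest tin because the 0.75 kg limit and 0.2 kg gap rule it out as the heaviest.

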